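# Seat the keyed sample vessel in the dry-block heater

## Robot

A 6-joint arm with a two-finger parallel gripper is mounted at the origin on a cart in front of the work surface, level with it; the furniture and walls round the work are solid. World frame = base frame: x ahead of the robot, y to its left, z up, the work surface at z = 0. Lengths are in m, angles in rad, forces in N, time in s.
With the tool pointing down it reaches from about 0.35 to 0.775 m from the base axis. Payload 7.3 kg.
Tool frame: the origin (TCP) lies on the centre line of the jaws, within the pads' length; the fingertips stand 25 mm ahead of it and the grasp point (between the pads) lies 6 mm ahead of it; z points along the fingers, y is the line along which they close (so a half turn about z gives the same grasp; the last joint's range is limited). The gripper opens to 92 mm and grips with 3 to 60 N. Pads are 19 mm wide; open, the fingers measure 130 mm over their backs; the gripper's body (75 mm by 190 mm) begins 47 mm behind the grasp point.
Start: joints at [-1.254, 0.342, 1.524, -0, 1.275, -0.146], TCP at [0.234, -0.47, 0.252] pointing down, gripper open.
Joint ranges: [-2.53, 2.53], [-0.77, 2.02], [0.04, 2.7], [-1, 4.14], [0.28, 2.66], [-3.11, 3.11]. Speed limits (rad/s): [2.57, 2.57, 3.14, 3.14, 3.14, 3.14].

## Interface

Orientations are given as a unit quaternion [w, x, y, z].
In Python, from workcell import robot gives the robot as it stands.
- The arm moves only by the tool apply_moves, never from a script. Its argument "moves" is a list of rows, each an object with "delta_pos": the shift along the tool's x, y, z in cm, a list of three; "angular": the turn, a rotation vector about the tool's x, y, z in rad, a list of three. In form: [{"delta_pos": [x, y, z], "angular": [wx, wy, wz]}, ...]. A call has exactly 5 rows; each row is the pose to reach, as a shift and turn from the pose commanded when the call began, along the tool's axes at that moment; what a row does not reach only later rows make up. A row lasts 1/10 s, in which the tool goes at most 50 mm and 8.59 degrees, less where a joint would pass 70% of its speed; a pose out of reach is approached as far as the arm can. A call with a gripper value outside its range is refused whole. "fingers" is the closure, from 0 (fully open) to 1 (shut), set as the call begins (left out, the last holds). The fingers move at their own pace and stop on an object; the grip force is fixed at half the most. Time passes only in rows, so rows that repeat a pose let the fingers close, or fill a call up. It gives the time, the measured TCP pose, the force, the opening and the grip force at its end, in the units of the state.
- robot.get_state(): the state, without advancing time (a new reading comes with each control period).
- robot.grab_frame(name): name is "side" or "top"; returns a dict with "frame" (480x640x3 uint8, red, green, blue), "camera_matrix" (3x3 intrinsics, pixels), "camera_from_world" (4x4, takes a point from world to camera coordinates). Camera axes: x right, y up, looking along -z (the intrinsics and any distortion apply to the point x, -y, -z); pixel columns grow to the right and rows downward; lengths in m; the calibration is good to about 2 mm. A picture is of the moment at which its call begins. There is no depth.
- robot.finish_job(): hands the job in; it is judged then, once.
The state is a dict: "t": time; "joints": joint angles; "qvel": joint speeds; "joint_efforts": joint torques, N m; "tool_pos": TCP position; "eef_rot": TCP orientation; "ft_force": force on the tool from outside, world axes, zero at the start; "wrist_torque": the same for the moment, N m; "opening": finger opening in m; "grip_force": force on a finger pad.
Only numpy, scipy, OpenCV 4.12 (cv2) and the standard library are available. Lean on these libraries where they do the work, as an engineer would, in place of code of your own. Each camera call takes 0.05 s, during which the arm holds its last target. There are 200 camera calls.

## Task

Take the steel sample vessel out of the slanted wire draining rack and lower it upright into the round well of the dry-block heater. Its cross-grooved foot will come to rest on a key that you cannot read the angle of: turn the vessel, pressing only lightly and never forcing it (turn back if it binds), until it drops over the key, then leave it fully home with its flange down by the block's top. Do not push the cup, the jar or the beaker aside.

Things in the scene. Friction and masses are not known exactly. Their poses are not given: they have to be found in the camera images.
- block: Dry-block heater, fixed: a square aluminium block 100 x 100 mm on a grey housing 118 x 118 mm, 70 mm high in all. Origin on the worktop below the well's axis, z up. In its top, one round well, 52.4 mm across and 50 mm deep, with a 4 mm chamfer round the mouth.
- well_mouth (a point): The centre of the well's mouth, in the plane of the block's top, 70 mm above the worktop; z up along the well's axis.
- well_floor (a point): The centre of the well's floor, 50 mm below its mouth; axes of the block. Here stands a key: two ribs crossing at right angles, 9 mm wide, 12 mm high, 45 mm long, with rounded tops. It is held firmly, but at a different unknown angle about the well's axis in each run, unrelated to the block's yaw and not measured.
- rack: Wire draining rack of steel rod, 118 x 88 mm on the worktop; fixed. Origin on the worktop at its middle, z up. It holds the vessel 28 degrees from upright, the top leaning to the rack's +x, away from the robot. Its two sloping wires end 4 mm short of the vessel's flange, so the tab is clear on all sides.
- vessel: The loose steel sample vessel, 96 mm long, 0.24 to 0.39 kg. Origin at the middle of its bottom, z along its axis to the tab. Foot: four square blocks 13 mm high that leave two crossing grooves 12 mm wide, 13 mm deep along its x and y; they fit over the key at every quarter turn, with about 5 degrees of play either way.
- vessel_centre (a point): The vessel's centre, half-way up its axis (48 mm from the bottom); axes of the vessel. Round body 50 mm across from 13 to 51 mm above the bottom, flange 64 mm across from 51 to 57 mm, black seal to 60 mm, tab to 96 mm. Home, its bottom is on the well's floor, this point 2 mm below the mouth and the flange 1 mm above the block; on the key's ribs it is 12 mm higher.
- vessel_tab (a point): The middle of the vessel's flat lifting tab, on the axis, 78 mm from the bottom, 18 mm below the tab's top; axes of the vessel. The tab is 14 mm thick along x (the two flat faces to pinch), 36 mm wide along y, 36 mm high along z. In the rack, x lies in the plane in which the vessel leans.
- viscometer (a point): An obstacle that always stands here: the laboratory viscometer on its forked foot. This point is on the worktop at the middle of it. It is about 0.45 m tall and takes up 0.15 m to either side in y and 0.11 m in x both ways; carry things round it on the robot's side.
- cup_centre (a point): Bystander: a stainless cup 64 mm across and 75 mm high, at its centre half-way up; loose.
- jar_centre (a point): Bystander: a brown sample jar with a white lid, 53 mm across, 70 mm high, at its centre half-way up; loose.
- beaker_centre (a point): Bystander: a small glass beaker 57 mm across, 71 mm high, at its centre half-way up; loose.
Mind the look-alikes: they are no part of the job. Leave any pink look-alike of the vessel alone.

How it is judged:
On the way, in this order (a step that is already met when the one before it is completed fails the run):
1. the vessel is lifted clear of the rack (height (world z) of vessel_centre above 0.125 m and contact force between vessel and rack below 0.1 N), for 0.1 s.
2. the vessel stands upright in the mouth of the well (horizontal distance between vessel_centre and well_mouth below 0.006 m and z of vessel_centre in the frame of well_mouth below 0.035 m and angle between vessel_centre's own z axis and vertical below 0.1 rad).
At the end, for the whole second after the job is handed in: The vessel is at rest, upright within 3.4 degrees, on the well's axis within 4 mm and fully home: not more than 4 mm above the lowest place (resting on the key it would stand 12 mm too high) (z of vessel_centre in the frame of well_mouth below 0.002 m and horizontal distance between vessel_centre and well_mouth below 0.004 m and angle between vessel_centre's own z axis and vertical below 0.06 rad and linear speed of vessel below 0.01 m/s); the robot touches nothing.
It fails at once if the vessel is forced: pressed on the block or its key with more than 80 N (contact force between vessel and block above 80 N).
It fails at once if the cup is pushed away from its place (distance of cup_centre from where it was at the start of the episode above 0.03 m).
It fails at once if the jar is pushed away from its place (distance of jar_centre from where it was at the start of the episode above 0.03 m).
It fails at once if the beaker is pushed away from its place (distance of beaker_centre from where it was at the start of the episode above 0.03 m).
It also fails if it takes over 64 s, if anything falls off the work surface, if the arm or the gripper's body presses on something with over 40 N, if the wrist force passes 120 N, or if a joint passes its speed limit or range.

## Working session

There is one attempt and no reset: what is moved stays moved. The work goes in short steps, Python scripts to look and compute and a tool call to move; the robot and the scene stay as the last step left them, time stands still between calls to the robot, and variables do not carry over. Pictures are saved under pics/ and viewed, at most 10 in all, crops included, and the job is handed in when it is done.

Besides the shell and the picture viewer there is one more tool, called after ">>>" by a JSON object that holds its "method" and its "body", one argument or row to a line. apply_moves: Moves the arm, as the interface text tells. Its arguments: {"type":"object","properties":{"moves":{"type":"array","items":{"type":"object","properties":{"delta_pos":{"type":"array","items":{"type":"number"}},"angular":{"type":"array","items":{"type":"number"}}}}},"fingers":{"type":"number"}},"required":["moves"]}

```bash
ls; mkdir -p pics; python3 - <<'E'
from workcell import robot
import cv2,numpy as np
np.set_printoptions(precision=4,suppress=True)
print(robot.get_state())
for n in("side","top"):
    f=robot.grab_frame(n); cv2.imwrite(f"pics/{n}0.png",f["frame"][:,:,::-1]); print(n,f["camera_matrix"],f["camera_from_world"],[k for k in f])
E
```

```text
pics
{'t': 0.0, 'joints': array([-1.254 ,  0.3427,  1.525 , -0.    ,  1.2754, -0.146 ]), 'qvel': array([ 0.0007, -0.0001,  0.0014,  0.0012, -0.0008,  0.0001]), 'joint_efforts': array([  0.002 , -43.1243, -24.4213,   0.0719,   0.056 ,  -0.0001]), 'tool_pos': array([ 0.2343, -0.4694,  0.251 ]), 'eef_rot': array([-0.0008,  0.9733,  0.2294, -0.0001]), 'ft_force': array([ 0.7344,  0.2312, -0.1013]), 'wrist_torque': array([ 0.0046,  0.0266, -0.0176]), 'grip_force': 0.0, 'opening': 0.0917765140161953}
side [[615.7815   0.     310.6477]
 [  0.     615.7815 235.5032]
 [  0.       0.       1.    ]] [[-0.8806 -0.4737  0.0091  0.4504]
 [ 0.2296 -0.4099  0.8828 -0.2228]
 [-0.4144  0.7795  0.4697 -1.4713]
 [ 0.      0.      0.      1.    ]] ['frame', 'camera_matrix', 'camera_from_world']
top [[576.098    0.     312.8207]
 [  0.     576.098  239.19  ]
 [  0.       0.       1.    ]] [[ 0.4193 -0.9078 -0.0083 -0.2167]
 [ 0.8716  0.4     0.2834 -0.4744]
 [-0.2539 -0.126   0.959  -1.7911]
 [ 0.      0.      0.      1.    ]] ['frame', 'camera_matrix', 'camera_from_world']
```

View pics/side0.png

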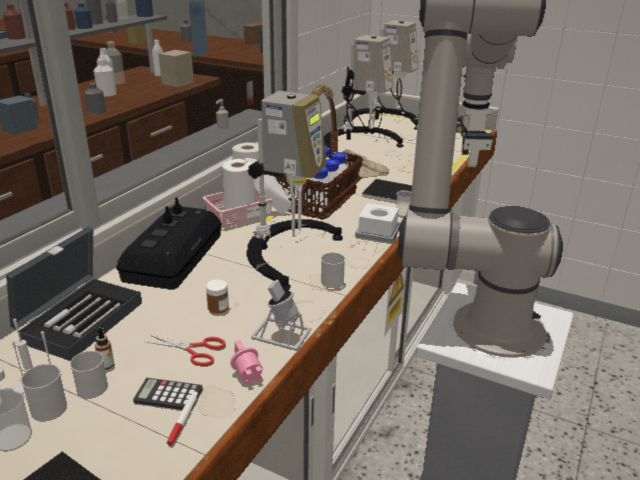

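View pics/top0.png

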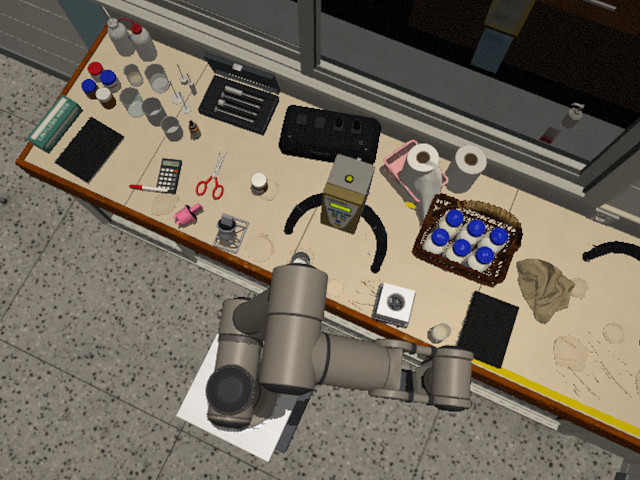

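Side view: the grey vessel is in the rack at about (283,305), and the pink look-alike lies at (245,362). The block is at (380,220), the cup at (332,270), the jar at (217,297) and the beaker at (404,197). Top view: the rack is at (229,232), the pink one at (188,214), the block at (396,304), the cup at (300,258) and the beaker at (440,331). The grey steel one in the wire rack fits the description. I'll enlarge to confirm.

```bash
python3 - <<'E'
import cv2,numpy as np
s=cv2.imread("pics/side0.png");t=cv2.imread("pics/top0.png")
def c(i,x,y,w=66,h=50): return cv2.resize(i[y-h//2:y+h//2,x-w//2:x+w//2],(400,300),interpolation=cv2.INTER_CUBIC)
m=np.vstack([np.hstack([c(s,284,315,80,80*3//4+20),c(s,380,222)]),np.hstack([c(t,230,230),c(t,397,304)])])
cv2.imwrite("pics/m0.png",m)
E
```

```text
(no output)
```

View pics/m0.png

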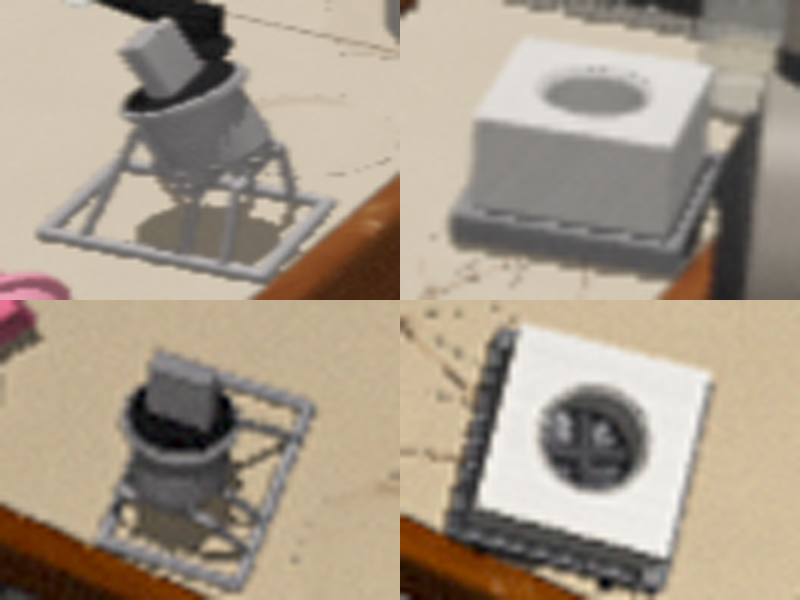

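```bash
cat > h.py <<'E'
import numpy as np
from scipy.spatial.transform import Rotation as R
np.set_printoptions(precision=4,suppress=True)
CAM={"side":(np.array([[615.7815,0,310.6477],[0,615.7815,235.5032],[0,0,1]]),None),"top":(np.array([[576.098,0,312.8207],[0,576.098,239.19],[0,0,1]]),None)}
import pickle,os
if os.path.exists("cam.pkl"): CAM=pickle.load(open("cam.pkl","rb"))
def proj(c,P):
    K,T=CAM[c]; p=np.atleast_2d(P)@T[:3,:3].T+T[:3,3]; p=p*[1,-1,-1]; q=p@K.T; return q[:,:2]/q[:,2:]
def circ(r,z,n=72):
    a=np.linspace(0,2*np.pi,n); return np.c_[r*np.cos(a),r*np.sin(a),0*a+z]
flange=np.r_[circ(.032,.051),circ(.032,.057)]
tab=np.array([[x,y,z] for x in(-.007,.007) for y in(-.018,.018) for z in(.06,.096)])
E
python3 - <<'E'
from workcell import robot
import pickle
d={}
for n in("side","top"):
    f=robot.grab_frame(n); d[n]=(f["camera_matrix"],f["camera_from_world"])
pickle.dump(d,open("cam.pkl","wb"))
from h import *
from scipy.optimize import least_squares as LS
for n in d: T=d[n][1]; print(n,"cam at",-T[:3,:3].T@T[:3,3])
def tri(s,t):
    f=lambda p:np.r_[proj("side",p)[0]-s,proj("top",p)[0]-t]
    r=LS(f,[.5,0,.05]); return r.x,r.cost
def tp(x,y,o): return np.array(o)+(np.array([x,y])+.5)/6.06-.5
for nm,s,t in(("cup",(332,270),(300,258)),("jar",(217,297),(259,181)),("beaker",(404,197),(440,331)),("mouth",tp(197,95,(347,197)),tp(195,139,(364,279)))): print(nm,*tri(s,t))
cor=np.array([tp(*p,(364,279)) for p in((120,25),(312,75),(267,255),(77,210))])
def rect(p,lx,ly,z,order):
    c=np.array([[sx*lx/2,sy*ly/2,0] for sx,sy in order]); return R.from_euler('z',p[2]).apply(c)+[p[0],p[1],z]
od=[(1,1),(1,-1),(-1,-1),(-1,1)]
r=LS(lambda p:(proj("top",rect(p,.1,.1,.07,od))-cor).ravel(),[.45,-.25,0]); print("block",r.x,r.cost)
# rack: top corners right(+x,-y), bottom(-x,-y), left(-x,+y)
ct=np.array([tp(*p,(197,205)) for p in((313,105),(240,283),(100,243))])
cs=np.array([(244+x/5-.4,275+y/3.75-.4) for x,y in((333,200),(270,277),(40,233))])
def fr(p):
    a=proj("top",rect(p,.118,.088,.004,[(1,-1),(-1,-1),(-1,1)]))-ct
    b=proj("side",rect(p,.118,.088,.004,[(-1,-1),(-1,1),(1,1)]))-cs
    return np.r_[a.ravel(),b.ravel()]
r=LS(fr,[.45,.2,0]); print("rack",r.x,r.cost,r.fun)
yaw0=r.x[2]
def fv(p):
    Q=R.from_euler('z',p[3])*R.from_euler('y',np.radians(28)); F=Q.apply(flange)+p[:3];B=Q.apply(tab)+p[:3]
    s=proj("side",F);t=proj("top",F);bs=proj("side",B);bt=proj("top",B)
    return np.array([s[:,0].min()-268,s[:,0].max()-293.4,t[:,0].min()-216.6,t[:,0].max()-235.9,t[:,1].max()-232.2,
      bs[:,0].min()-267.6,bs[:,1].min()-279.4,bt[:,1].min()-213,bt[:,0].min()-221,bt[:,0].max()-233.2,(p[3]-yaw0)*20])
r=LS(fv,[*r.x[:2],.03,yaw0],diff_step=1e-4); print("vessel",r.x,r.cost,r.fun)
p=r.x;Q=R.from_euler('z',p[3])*R.from_euler('y',np.radians(28)); print("tab",Q.apply([0,0,.078])+p[:3],"axis",Q.apply([0,0,1]))
E
```

```text
side cam at [-0.1619  1.2689  0.8837]
top cam at [ 0.0495 -0.2327  1.8503]
cup [0.4459 0.0137 0.0414] 4.612619249773779
jar [0.6379 0.2566 0.0345] 0.6688024741030908
beaker [ 0.4223 -0.4778  0.0606] 1.3109923341949852
mouth [ 0.4462 -0.3187  0.0682] 0.09676335846614528
block [ 0.4439 -0.3187  0.171 ] 0.4697564139056158
rack [0.4448 0.2691 0.1192] 5.826108406234574 [ 1.0609 -1.3837  1.1105  1.3593 -0.5424  0.1623  1.3856 -0.1621 -0.2282
  1.0604 -1.2864  0.6581]
vessel [0.4184 0.2662 0.0489 0.1273] 1.5588067264341903 [-0.0097  1.0237 -0.1351  0.8069  0.1027 -0.4505  0.2437 -0.9384 -0.4653
 -0.0628  0.1618]
tab [0.4547 0.2708 0.1177] axis [0.4657 0.0596 0.8829]
```

```bash
cat >> h.py <<'E'
def Rt(h,tilt=0):
    "tool pointing down, y heading h (rad), tilted so tool z=-axis of vessel leaning tilt along h"
    Q=R.from_euler('z',h)*R.from_euler('y',tilt); return R.from_matrix(Q.as_matrix()@np.array([[0,1,0],[1,0,0],[0,0,-1.]]))
def cur():
    from workcell import robot
    s=robot.get_state(); q=s["eef_rot"]; return s,np.array(s["tool_pos"]),R.from_quat([q[1],q[2],q[3],q[0]])
def plan(wps):
    "wps: list of 5 (pos,Rot) world -> rows"
    s,p,q=cur()
    for P,Q in wps: print((q.inv().apply(np.array(P)-p)*100).round(2).tolist(),(q.inv()*Q).as_rotvec().round(3).tolist())
E
python3 - <<'E'
from h import *
from scipy.optimize import least_squares as LS
def tri(s,t):
    f=lambda p:np.r_[proj("side",p)[0]-s,proj("top",p)[0]-t]
    r=LS(f,[.5,0,.05]); return r.x.round(3),r.cost
print("head top back corner",tri((290,93),(372,163))) 
def ground(c,px,z): return LS(lambda p:proj(c,[p[0],p[1],z])[0]-px,[.5,0]).x
print("fork tips",ground("top",(289,231),.015),ground("top",(377,270),.015),"head front",ground("top",(325,228),.35),ground("top",(355,232),.35), ground("side",(337,237),.015),ground("side",(285,288),.015))
s,p,q=cur(); print(p,q.as_matrix())
E
```

```text
head top back corner (array([ 0.654, -0.111,  0.461]), np.float64(39.39168953527113))
fork tips [0.5282 0.0927] [ 0.5277 -0.2261] head front [ 0.4896 -0.0524] [ 0.5133 -0.1314] [ 0.5312 -0.2029] [0.5254 0.1143]
[ 0.2343 -0.4696  0.2513] [[ 0.8948  0.4464 -0.0003]
 [ 0.4464 -0.8948  0.0009]
 [ 0.0001 -0.0009 -1.    ]]
```

```bash
python3 - <<'E'
from h import *
plan([((.308,-.26,.28),Rt(-.6))])
plan([((.371,-.06,.29),Rt(-.1))])
E
```

```text
[15.95, -15.47, -2.85] [-0.001, -0.0, -0.508]
[30.51, -30.55, -3.84] [-0.001, -0.001, -1.008]
```

>>> {"method": "apply_moves", "body": {
  "moves": [
    {"delta_pos":[3.2,-3.1,-0.6],"angular":[0,0,-0.1]},
    {"delta_pos":[6.4,-6.2,-1.2],"angular":[0,0,-0.2]},
    {"delta_pos":[9.6,-9.3,-1.8],"angular":[0,0,-0.3]},
    {"delta_pos":[12.8,-12.4,-2.4],"angular":[0,0,-0.4]},
    {"delta_pos":[16,-15.5,-3],"angular":[0,0,-0.5]}
  ],
  "fingers": 0
}}

```text
t: 0.7
tool_pos: [0.3085, -0.2579, 0.2819]
eef_rot: [-0.0, 0.886, 0.465, 0.0]
ft_force: [0.6, 0.5, 0.3]
opening: 0.0917
grip_force: 0.0
```

```bash
python3 - <<'E'
from h import *
s,p,q=cur();print(s["t"],p,s["joints"])
plan([((.371,-.06,.29),Rt(-.1))])
E
```

```text
0.7 [ 0.3085 -0.2579  0.2819] [-0.8876  0.0869  1.7714  0.0001  1.2832 -0.2831]
[19.84, -6.11, -0.81] [0.0, -0.0, -0.505]
```

>>> {"method": "apply_moves", "body": {
  "moves": [
    {"delta_pos":[4,-1.2,-0.2],"angular":[0,0,-0.1]},
    {"delta_pos":[8,-2.4,-0.4],"angular":[0,0,-0.2]},
    {"delta_pos":[12,-3.6,-0.6],"angular":[0,0,-0.3]},
    {"delta_pos":[16,-4.8,-0.8],"angular":[0,0,-0.4]},
    {"delta_pos":[19.8,-6.1,-0.8],"angular":[0,0,-0.5]}
  ]
}}

```text
t: 1.2
tool_pos: [0.3717, -0.0606, 0.29]
eef_rot: [0.0, 0.743, 0.669, 0.0]
ft_force: [0.9, -0.4, -0.2]
opening: 0.0918
grip_force: 0.0
```

```bash
python3 - <<'E'
from h import *
s,p,q=cur();print(s["t"],p,s["joints"])
plan([((.43,.19,.30),Rt(.13,.1)),((.43,.19,.30),Rt(.13,.25))])
E
```

```text
1.2 [ 0.3717 -0.0606  0.29  ] [-0.3659  0.0295  1.8104  0.      1.3006 -0.2619]
[25.53, 3.2, -1.0] [0.101, -0.011, -0.234]
[25.53, 3.2, -1.0] [0.25, -0.029, -0.233]
```

>>> {"method": "apply_moves", "body": {
  "moves": [
    {"delta_pos":[5,0,-0.2],"angular":[0.05,0,-0.05]},
    {"delta_pos":[10,0.5,-0.4],"angular":[0.1,0,-0.1]},
    {"delta_pos":[15,1.5,-0.6],"angular":[0.15,-0.01,-0.14]},
    {"delta_pos":[20,2.3,-0.8],"angular":[0.2,-0.02,-0.19]},
    {"delta_pos":[25,3.2,-1],"angular":[0.25,-0.03,-0.23]}
  ]
}}

```text
t: 1.7
tool_pos: [0.4294, 0.1823, 0.2997]
eef_rot: [-0.083, 0.656, 0.744, -0.095]
ft_force: [2.0, -1.4, 0.7]
opening: 0.0915
grip_force: 0.0
```

```bash
python3 - <<'E'
from h import *
s,p,q=cur();print(s["t"],p,s["joints"])
ax=R.from_euler('z',.127).apply([np.sin(np.radians(28)),0,np.cos(np.radians(28))])
b=np.array([.4184,.2662,.0489])
plan([(b+.088*ax+d*ax,Rt(.127,np.radians(28))) for d in (.08,.0)])
E
```

```text
1.7 [0.4294 0.1823 0.2997] [0.2225 0.3381 1.4216 0.0227 1.6336 0.0954]
[8.49, 10.16, 7.95] [0.236, 0.001, -0.002]
[8.49, 8.29, 15.73] [0.236, 0.001, -0.002]
```

Go to the pre-grasp pose and hold, then look from close by.

>>> {"method": "apply_moves", "body": {
  "moves": [
    {"delta_pos":[2.5,3,2],"angular":[0.08,0,0]},
    {"delta_pos":[5,6,4],"angular":[0.16,0,0]},
    {"delta_pos":[7.5,9,6],"angular":[0.236,0,0]},
    {"delta_pos":[8.5,10.2,8],"angular":[0.236,0,0]},
    {"delta_pos":[8.5,10.2,8],"angular":[0.236,0,0]}
  ]
}}

```text
t: 2.2
tool_pos: [0.4963, 0.2747, 0.1915]
eef_rot: [-0.161, 0.642, 0.727, -0.185]
ft_force: [0.0, -1.0, 0.7]
opening: 0.092
grip_force: 0.0
```

```bash
cat > look.py <<'E'
import sys,cv2
from h import *
from workcell import robot
def look(name,cs,cx,ct,ctx=None,w=100,h=100,pts=None):
    out=[]
    for c,(x,y) in(("side",cs),("top",ct)):
        f=robot.grab_frame(c)["frame"][:,:,::-1]; x0,y0=x-w//2,y-h//2
        im=cv2.resize(f[y0:y0+h,x0:x0+w],(400,400),interpolation=cv2.INTER_CUBIC)
        for k,P in enumerate(pts or []):
            u=((proj(c,P)-[x0,y0]+.5)*400/w-.5).round().astype(int); cv2.polylines(im,[u.reshape(-1,1,2)],False,[(0,255,0),(0,0,255),(255,128,0)][k%3],1)
        out.append(im)
    cv2.imwrite(f"pics/{name}.png",np.hstack(out))
E
python3 - <<'E'
from look import *
s,p,q=cur();print(s["t"],p,q.as_matrix())
Q=R.from_euler('z',.127)*R.from_euler('y',np.radians(28)); b=np.array([.4184,.2662,.0489])
sq=lambda z:np.array([[-.007,-.018,z],[.007,-.018,z],[.007,.018,z],[-.007,.018,z],[-.007,-.018,z]])
look("a1",(284,310),0,(230,225),w=70,h=70,pts=[Q.apply(sq(.096))+b,Q.apply(circ(.032,.057))+b,Q.apply(sq(.06))+b])
E
```

```text
2.2 [0.4963 0.2747 0.1915] [[-0.1245  0.8729 -0.4717]
 [ 0.9922  0.1082 -0.0616]
 [-0.0027 -0.4757 -0.8796]]
```

View pics/a1.png

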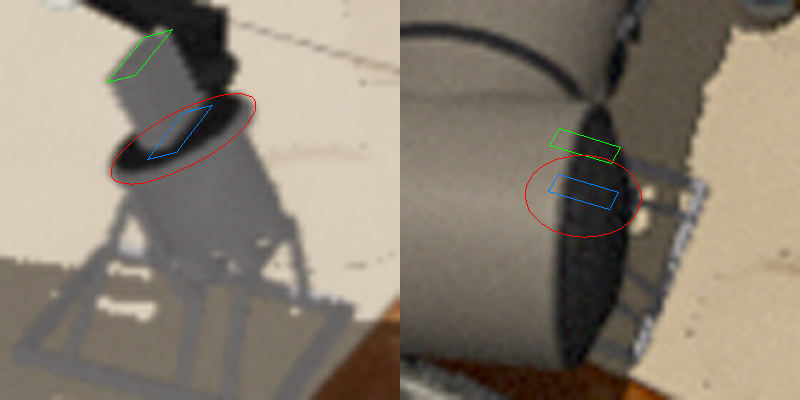

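The side view shows the overlay sitting on the tab (about (300,285)) and the rim to within about 1 mm. The top view is hidden by the arm. Next I descend along the axis.

>>> {"method": "apply_moves", "body": {
  "moves": [
    {"delta_pos":[0.15,-0.2,2],"angular":[0,0,0]},
    {"delta_pos":[0.15,-0.2,4],"angular":[0,0,0]},
    {"delta_pos":[0.15,-0.2,6],"angular":[0,0,0]},
    {"delta_pos":[0.15,-0.2,7.4],"angular":[0,0,0]},
    {"delta_pos":[0.15,-0.2,7.4],"angular":[0,0,0]}
  ]
}}

```text
t: 2.8
tool_pos: [0.4601, 0.2701, 0.134]
eef_rot: [-0.159, 0.643, 0.727, -0.181]
ft_force: [0.8, 0.5, -0.9]
opening: 0.0918
grip_force: 0.0
```

>>> {"method": "apply_moves", "body": {
  "moves": [
    {"delta_pos":[0,0,0],"angular":[0,0,0]},
    {"delta_pos":[0,0,0],"angular":[0,0,0]},
    {"delta_pos":[0,0,0],"angular":[0,0,0]},
    {"delta_pos":[0,0,0],"angular":[0,0,0]},
    {"delta_pos":[0,0,0],"angular":[0,0,0]}
  ],
  "fingers": 1
}}

```text
t: 3.3
tool_pos: [0.4611, 0.271, 0.1324]
eef_rot: [-0.159, 0.643, 0.727, -0.181]
ft_force: [0.2, 0.2, -0.2]
opening: 0.0562
grip_force: 0.0
```

>>> {"method": "apply_moves", "body": {
  "moves": [
    {"delta_pos":[0,0,0],"angular":[0,0,0]},
    {"delta_pos":[0,0,0],"angular":[0,0,0]},
    {"delta_pos":[0,0,0],"angular":[0,0,0]},
    {"delta_pos":[0,0,0],"angular":[0,0,0]},
    {"delta_pos":[0,0,0],"angular":[0,0,0]}
  ]
}}

```text
t: 3.8
tool_pos: [0.4609, 0.271, 0.1321]
eef_rot: [-0.159, 0.643, 0.727, -0.181]
ft_force: [1.3, -0.1, -1.9]
opening: 0.0164
grip_force: 0.6
```

```bash
python3 - <<'E'
from look import *
s,p,q=cur();print(s["t"],p,q.as_matrix()[:,2],s["ft_force"],s["wrist_torque"],s["opening"],s["grip_force"])
look("a2",(284,300),0,(230,225),w=80,h=80)
E
```

```text
3.8 [0.4609 0.271  0.1321] [-0.4645 -0.0585 -0.8836] [ 1.3472 -0.1227 -1.926 ] [ 0.0772 -0.5923 -0.0008] 0.016437105254600685 0.5712489411234856
```

View pics/a2.png

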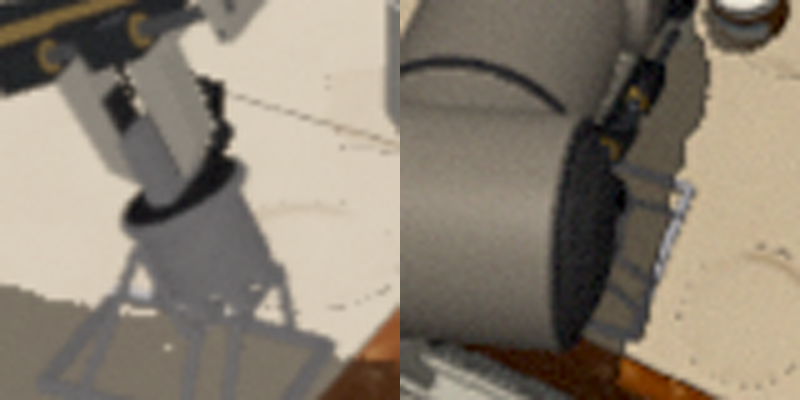

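The side view shows the fingers straddling the tab (about (150,160) in the crop). Finish closing.

>>> {"method": "apply_moves", "body": {
  "moves": [
    {"delta_pos":[0,0,0],"angular":[0,0,0]},
    {"delta_pos":[0,0,0],"angular":[0,0,0]},
    {"delta_pos":[0,0,0],"angular":[0,0,0]},
    {"delta_pos":[0,0,0],"angular":[0,0,0]},
    {"delta_pos":[0,0,0],"angular":[0,0,0]}
  ]
}}

```text
t: 4.4
tool_pos: [0.4611, 0.271, 0.1321]
eef_rot: [-0.159, 0.643, 0.727, -0.181]
ft_force: [1.8, 0.3, -1.7]
opening: 0.0138
grip_force: 29.9
```

>>> {"method": "apply_moves", "body": {
  "moves": [
    {"delta_pos":[0,0,-1],"angular":[0,0,0]},
    {"delta_pos":[0,0,-2],"angular":[0,0,0]},
    {"delta_pos":[0,0,-3.5],"angular":[0,0,0]},
    {"delta_pos":[0,0,-5],"angular":[0,0,0]},
    {"delta_pos":[0,0,-6.5],"angular":[0,0,0]}
  ]
}}

```text
t: 4.9
tool_pos: [0.4916, 0.2748, 0.1909]
eef_rot: [-0.159, 0.643, 0.727, -0.181]
ft_force: [0.2, 0.0, -2.9]
opening: 0.0135
grip_force: 29.9
```

```bash
python3 - <<'E'
from h import *
s,p,q=cur();print(s["t"],p,s["joints"],s["ft_force"],s["wrist_torque"],s["opening"],s["grip_force"])
plan([((.44,.25,.25),Rt(.127,.0))])
E
```

```text
4.9 [0.4916 0.2748 0.1909] [0.3247 0.7276 1.1273 0.0946 1.7646 0.1972] [ 0.2469  0.0487 -2.9308] [ 0.0457 -0.6938  0.0204] 0.013540407730261364 29.93902087211609
[-1.83, -7.56, -2.68] [-0.487, 0.0, -0.004]
```

>>> {"method": "apply_moves", "body": {
  "moves": [
    {"delta_pos":[0,-0.5,-2.5],"angular":[0,0,0]},
    {"delta_pos":[-0.5,-2.5,-4],"angular":[-0.1,0,0]},
    {"delta_pos":[-1,-4.5,-4],"angular":[-0.2,0,0]},
    {"delta_pos":[-1.5,-6,-3.5],"angular":[-0.34,0,0]},
    {"delta_pos":[-1.8,-7.6,-2.7],"angular":[-0.48,0,0]}
  ]
}}

```text
t: 5.4
tool_pos: [0.4394, 0.2499, 0.2506]
eef_rot: [0.0, 0.662, 0.749, -0.0]
ft_force: [0.4, 0.5, -3.2]
opening: 0.0138
grip_force: 30.0
```

```bash
python3 - <<'E'
from h import *
s,p,q=cur();print(s["t"],p,s["joints"],s["ft_force"],s["wrist_torque"],s["opening"],s["grip_force"])
plan([((.40,.15,.25),Rt(.05,.0)),((.38,.04,.25),Rt(-.05,.0)),((.365,-.06,.25),Rt(-.12,.0))])
E
```

```text
5.4 [0.4394 0.2499 0.2506] [ 0.3655  0.3074  1.5779 -0.0003  1.2564  0.2429] [ 0.4055  0.4712 -3.1676] [-0.0108 -0.1304 -0.011 ] 0.013799360556744914 29.95721787214279
[-9.43, -5.14, 0.07] [-0.0, 0.0, 0.073]
[-20.1, -8.47, 0.07] [-0.0, 0.0, 0.173]
[-29.84, -11.18, 0.07] [-0.0, 0.0, 0.243]
```

>>> {"method": "apply_moves", "body": {
  "moves": [
    {"delta_pos":[-3.5,-2,0],"angular":[0,0,0.03]},
    {"delta_pos":[-7.5,-4,0],"angular":[0,0,0.06]},
    {"delta_pos":[-11.5,-5.9,0],"angular":[0,0,0.09]},
    {"delta_pos":[-15.5,-7.3,0],"angular":[0,0,0.13]},
    {"delta_pos":[-19.5,-8.5,0],"angular":[0,0,0.17]}
  ]
}}

```text
t: 5.9
tool_pos: [0.3777, 0.045, 0.2508]
eef_rot: [-0.002, 0.724, 0.69, -0.003]
ft_force: [1.2, -0.5, -4.3]
opening: 0.0136
grip_force: 30.0
```

```bash
python3 - <<'E'
from h import *
s,p,q=cur();print(s["t"],p,s["joints"],s["ft_force"])
plan([((.365,-.06,.25),Rt(-.12,.0)),((.365,-.16,.25),Rt(-.2,.0))])
# key angle: cross as seen in initial top picture, well floor patch rectified
import cv2
im=cv2.imread("pics/top0.png"); W=240; s_=.06/W
g=np.array([[x,y] for x in(-.03,.03) for y in(-.03,.03)])
src=proj("top",np.c_[g+[.445,-.3187],np.full(4,.032)]).astype(np.float32)
dst=np.array([[W*(.5-y/.06),W*(.5-x/.06)] for x,y in g],np.float32)
cv2.imwrite("pics/key.png",cv2.resize(cv2.warpPerspective(im,cv2.getPerspectiveTransform(src,dst),(W,W),flags=cv2.INTER_CUBIC),(480,480)))
E
```

```text
5.9 [0.3777 0.045  0.2508] [-0.0817  0.0778  1.8721 -0.0026  1.1985 -0.033 ] [ 1.2319 -0.519  -4.3001]
[-10.55, -0.77, 0.11] [-0.007, 0.002, 0.072]
[-20.54, -0.29, 0.13] [-0.007, 0.003, 0.152]
```

View pics/key.png

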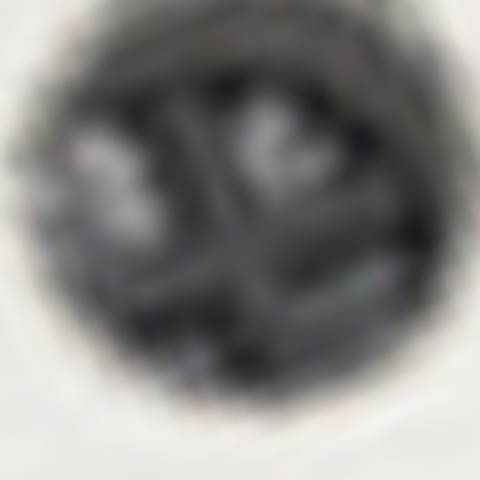

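In the rectified well image the ribs show faintly, with headings of about 22° and -69°. I'll use that only as a starting angle for the search and carry on.

>>> {"method": "apply_moves", "body": {
  "moves": [
    {"delta_pos":[-4,-0.3,0],"angular":[0,0,0.0]},
    {"delta_pos":[-8,-0.6,0],"angular":[0,0,0]},
    {"delta_pos":[-12,-0.6,0.1],"angular":[0,0,0]},
    {"delta_pos":[-16,-0.5,0.1],"angular":[0,0,0]},
    {"delta_pos":[-20.5,-0.3,0.1],"angular":[0,0,0]}
  ]
}}

```text
t: 6.4
tool_pos: [0.3657, -0.1596, 0.2503]
eef_rot: [-0.002, 0.723, 0.69, -0.003]
ft_force: [1.7, 0.9, -3.4]
opening: 0.0139
grip_force: 30.0
```

```bash
python3 - <<'E'
from h import *
s,p,q=cur();print(s["t"],p,s["joints"],s["ft_force"])
plan([((.39,-.25,.25),Rt(.2,.0)),((.445,-.3187,.23),Rt(.384,.0))])
E
```

```text
6.4 [ 0.3657 -0.1596  0.2503] [-0.6005  0.1132  1.8331 -0.0054  1.2001 -0.5517] [ 1.681   0.8756 -3.3601]
[-8.91, 2.86, 0.03] [-0.007, 0.001, -0.247]
[-15.52, 8.68, 2.0] [-0.007, 0.0, -0.431]
```

>>> {"method": "apply_moves", "body": {
  "moves": [
    {"delta_pos":[-4.4,1.2,0],"angular":[-0.007,0,-0.1]},
    {"delta_pos":[-8.9,2.8,0],"angular":[-0.007,0,-0.2]},
    {"delta_pos":[-12.3,5.7,0.5],"angular":[-0.007,0,-0.3]},
    {"delta_pos":[-15.5,8.7,1.5],"angular":[-0.007,0,-0.431]},
    {"delta_pos":[-15.5,8.7,2.0],"angular":[-0.007,0,-0.431]}
  ]
}}

```text
t: 6.9
tool_pos: [0.4476, -0.3211, 0.2275]
eef_rot: [0.0, 0.559, 0.829, -0.0]
ft_force: [-1.0, 0.8, -4.1]
opening: 0.0135
grip_force: 30.0
```

>>> {"method": "apply_moves", "body": {
  "moves": [
    {"delta_pos":[0,0,1],"angular":[0,0,0]},
    {"delta_pos":[0,0,2],"angular":[0,0,0]},
    {"delta_pos":[0,0,3],"angular":[0,0,0]},
    {"delta_pos":[0,0,4],"angular":[0,0,0]},
    {"delta_pos":[0,0,4],"angular":[0,0,0]}
  ]
}}

```text
t: 7.4
tool_pos: [0.445, -0.3163, 0.1879]
eef_rot: [-0.001, 0.559, 0.829, -0.0]
ft_force: [-0.8, 0.4, -4.7]
opening: 0.0138
grip_force: 30.0
```

```bash
python3 - <<'E'
from look import *
s,p,q=cur();print(s["t"],p,q.as_matrix(),s["joints"],s["ft_force"],s["wrist_torque"])
b=p-np.array([0,0,.094]); Q=R.from_euler('z',.384)
look("b1",(380,205),0,(397,298),w=80,h=80,pts=[circ(.0262,.07)+[.445,-.3187,0],circ(.032,.051)+b,circ(.025,.0)+b])
E
```

```text
7.4 [ 0.445  -0.3163  0.1879] [[-0.3751  0.927  -0.0021]
 [ 0.927   0.3751  0.0011]
 [ 0.0018 -0.0016 -1.    ]] [-0.7579  0.4394  1.5599 -0.0007  1.1446 -1.1421] [-0.7624  0.4301 -4.7219] [ 0.0276 -0.136  -0.0372]
```

View pics/b1.png

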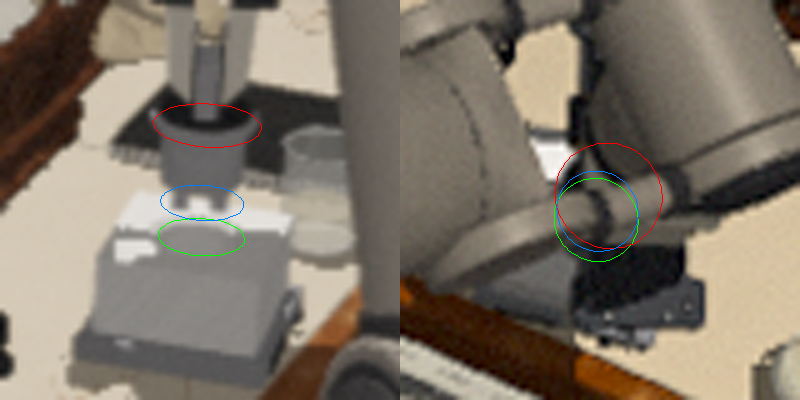

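Side view: flange and body line up with the projected TCP axis within about 0.5 mm. The offset along the tab's width can't be seen from here, so I turn a quarter turn (equivalent for the key) to measure it.

>>> {"method": "apply_moves", "body": {
  "moves": [
    {"delta_pos":[0,0,0],"angular":[0,0,0.14]},
    {"delta_pos":[0,0,0],"angular":[0,0,0.28]},
    {"delta_pos":[0,0,0],"angular":[0,0,0.42]},
    {"delta_pos":[0,0,0],"angular":[0,0,0.56]},
    {"delta_pos":[0,0,0],"angular":[0,0,0.7]}
  ]
}}

```text
t: 8.0
tool_pos: [0.4461, -0.3175, 0.1899]
eef_rot: [0.001, 0.811, 0.585, -0.0]
ft_force: [-0.3, -0.3, -3.6]
opening: 0.0137
grip_force: 30.0
```

>>> {"method": "apply_moves", "body": {
  "moves": [
    {"delta_pos":[0,0,0],"angular":[0,0,0.14]},
    {"delta_pos":[0,0,0],"angular":[0,0,0.28]},
    {"delta_pos":[0,0,0],"angular":[0,0,0.42]},
    {"delta_pos":[0,0,0],"angular":[0,0,0.56]},
    {"delta_pos":[0,0,0],"angular":[0,0,0.7]}
  ]
}}

```text
t: 8.5
tool_pos: [0.4461, -0.3175, 0.1899]
eef_rot: [0.001, 0.963, 0.271, 0.0]
ft_force: [-0.1, -0.1, -3.2]
opening: 0.0137
grip_force: 30.0
```

>>> {"method": "apply_moves", "body": {
  "moves": [
    {"delta_pos":[0,0,0],"angular":[0,0,0.1]},
    {"delta_pos":[0,0,0],"angular":[0,0,0.171]},
    {"delta_pos":[0,0,0],"angular":[0,0,0.171]},
    {"delta_pos":[0,0,0],"angular":[0,0,0.171]},
    {"delta_pos":[0,0,0],"angular":[0,0,0.171]}
  ]
}}

```text
t: 9.0
tool_pos: [0.4459, -0.3174, 0.1894]
eef_rot: [0.001, 0.981, 0.192, -0.0]
ft_force: [-0.2, -0.3, -3.3]
opening: 0.0139
grip_force: 30.0
```

```bash
python3 - <<'E'
from look import *
s,p,q=cur();print(s["t"],p,q.as_matrix(),s["joints"],s["ft_force"],s["wrist_torque"])
b=p-np.array([0,0,.094])
look("b2",(380,205),0,(397,298),w=80,h=80,pts=[circ(.0262,.07)+[.445,-.3187,0],circ(.032,.051)+b,circ(.025,.0)+b])
plan([((.445,-.3187,.17),Rt(-1.187))])
E
```

```text
9.0 [ 0.4459 -0.3174  0.1894] [[ 0.9266  0.3761  0.0002]
 [ 0.3761 -0.9266 -0.0011]
 [-0.0002  0.0011 -1.    ]] [-0.7583  0.4386  1.5567 -0.0007  1.1454  0.4272] [-0.2433 -0.347  -3.2804] [ 0.0083 -0.0115 -0.043 ]
[-0.13, 0.09, 1.92] [0.001, 0.0, 0.001]
```

View pics/b2.png

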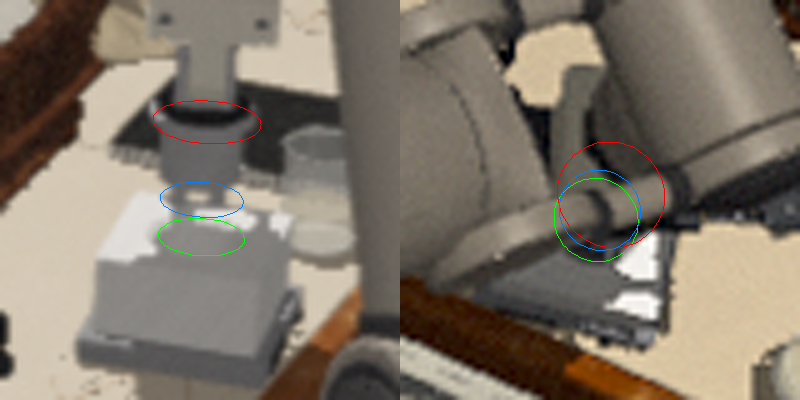

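```bash
python3 - <<'E'
from look import *
s,p,q=cur()
f=np.mean([robot.grab_frame("side")["frame"].astype(float) for _ in range(4)],0)
b=p-np.array([0,0,.094])
for z in(.012,.02,.03,.04,.046,.053,.055):
    r=.032 if z>.05 else .025
    e=proj("side",circ(r,z)+b); row=int(round(proj("side",b+[0,0,z])[0,1]))+ (1 if z<.05 else 0)
    L,Rr=e[:,0].min(),e[:,0].max()
    print(z,row,round(L,1),round(Rr,1),"L",int(L)-4,f[row,int(L)-4:int(L)+5].mean(1).astype(int),"R",int(Rr)-4,f[row,int(Rr)-4:int(Rr)+5].mean(1).astype(int))
E
```

```text
0.012 202 371.8 388.5 L 367 [197 199 198 197 197 193 174 125 102] R 384 [100 115 152 184 187 149 130 131 126]
0.02 199 371.9 388.6 L 367 [195 192 190 187 156 110  95  96  97] R 384 [ 98  98  97  95 112 120 109 105  82]
0.03 196 372.1 388.9 L 368 [127 129 116 114  98  94  94  96  97] R 384 [100  99  94  92  64  46  40  39  39]
0.04 193 372.3 389.1 L 368 [38 37 41 51 84 94 96 98 98] R 385 [100  98  93  72  49  40  40  41  43]
0.046 191 372.4 389.2 L 368 [41 41 42 50 82 91 95 97 99] R 385 [96 97 96 89 72 50 40 39 39]
0.053 188 370.2 391.8 L 366 [108  54  39  52 102 142  95  47  32] R 387 [25 33 59 82 61 42 39 41 42]
0.055 188 370.2 391.8 L 366 [108  54  39  52 102 142  95  47  32] R 387 [25 33 59 82 61 42 39 41 42]
```

The edges show the vessel sits 2 mm along tool +x with no tilt. I compensate and lower to the mouth.

>>> {"method": "apply_moves", "body": {
  "moves": [
    {"delta_pos":[-0.24,0.1,0.5],"angular":[0,0,0]},
    {"delta_pos":[-0.24,0.1,1],"angular":[0,0,0]},
    {"delta_pos":[-0.24,0.1,1.5],"angular":[0,0,0]},
    {"delta_pos":[-0.24,0.1,2],"angular":[0,0,0]},
    {"delta_pos":[-0.24,0.1,2.2],"angular":[0,0,0]}
  ]
}}

```text
t: 9.8
tool_pos: [0.4437, -0.3189, 0.1663]
eef_rot: [-0.0, 0.982, 0.191, -0.001]
ft_force: [0.1, -0.5, -3.1]
opening: 0.0141
grip_force: 30.0
```

>>> {"method": "apply_moves", "body": {
  "moves": [
    {"delta_pos":[0,0,0.1],"angular":[0,0,0]},
    {"delta_pos":[0,0,0.2],"angular":[0,0,0]},
    {"delta_pos":[0,0,0.3],"angular":[0,0,0]},
    {"delta_pos":[0,0,0.4],"angular":[0,0,0]},
    {"delta_pos":[0,0,0.5],"angular":[0,0,0]}
  ]
}}

```text
t: 10.3
tool_pos: [0.444, -0.3192, 0.1622]
eef_rot: [0.0, 0.982, 0.191, -0.0]
ft_force: [-0.7, -0.1, -4.6]
opening: 0.014
grip_force: 30.0
```

```bash
python3 - <<'E'
from h import *
s,p,q=cur();print(s["t"],p,q.as_matrix()[:,2],s["ft_force"],s["wrist_torque"],q.inv().apply(s["ft_force"]))
E
```

```text
10.3 [ 0.444  -0.3192  0.1622] [ 0.    -0.001 -1.   ] [-0.7056 -0.0612 -4.5759] [0.0155 0.0139 0.0264] [-0.6755 -0.2119  4.5759]
```

Free so far. Continue in 5 mm steps.

>>> {"method": "apply_moves", "body": {
  "moves": [
    {"delta_pos":[0,0,0.1],"angular":[0,0,0]},
    {"delta_pos":[0,0,0.2],"angular":[0,0,0]},
    {"delta_pos":[0,0,0.3],"angular":[0,0,0]},
    {"delta_pos":[0,0,0.4],"angular":[0,0,0]},
    {"delta_pos":[0,0,0.5],"angular":[0,0,0]}
  ]
}}

```text
t: 10.8
tool_pos: [0.444, -0.3192, 0.1571]
eef_rot: [0.0, 0.982, 0.191, -0.0]
ft_force: [-0.6, 0.2, -4.2]
opening: 0.014
grip_force: 30.0
```

```bash
python3 - <<'E'
from h import *
s,p,q=cur();print(s["t"],p,s["ft_force"],s["wrist_torque"],q.inv().apply(s["ft_force"]))
E
```

```text
10.8 [ 0.444  -0.3192  0.1571] [-0.6387  0.2025 -4.2435] [ 0.0486 -0.0278 -0.0378] [-0.5144 -0.4298  4.2435]
```

>>> {"method": "apply_moves", "body": {
  "moves": [
    {"delta_pos":[0,0,0.1],"angular":[0,0,0]},
    {"delta_pos":[0,0,0.2],"angular":[0,0,0]},
    {"delta_pos":[0,0,0.3],"angular":[0,0,0]},
    {"delta_pos":[0,0,0.4],"angular":[0,0,0]},
    {"delta_pos":[0,0,0.5],"angular":[0,0,0]}
  ]
}}

```text
t: 11.3
tool_pos: [0.444, -0.3192, 0.152]
eef_rot: [0.0, 0.982, 0.191, -0.0]
ft_force: [0.1, -0.1, -3.2]
opening: 0.0135
grip_force: 30.0
```

```bash
python3 - <<'E'
from h import *
s,p,q=cur();print(s["t"],p,s["ft_force"],s["wrist_torque"],q.inv().apply(s["ft_force"]))
E
```

```text
11.3 [ 0.444  -0.3192  0.152 ] [ 0.1347 -0.0719 -3.1957] [-0.0028  0.0192 -0.0496] [0.0994 0.1151 3.1957]
```

It is entering freely. Go 10 mm further, then slower.

>>> {"method": "apply_moves", "body": {
  "moves": [
    {"delta_pos":[0,0,0.2],"angular":[0,0,0]},
    {"delta_pos":[0,0,0.4],"angular":[0,0,0]},
    {"delta_pos":[0,0,0.6],"angular":[0,0,0]},
    {"delta_pos":[0,0,0.8],"angular":[0,0,0]},
    {"delta_pos":[0,0,1.0],"angular":[0,0,0]}
  ]
}}

```text
t: 11.8
tool_pos: [0.4443, -0.319, 0.1419]
eef_rot: [0.0, 0.982, 0.191, 0.0]
ft_force: [2.2, 2.2, -2.3]
opening: 0.0139
grip_force: 30.0
```

>>> {"method": "apply_moves", "body": {
  "moves": [
    {"delta_pos":[0,0,0.2],"angular":[0,0,0]},
    {"delta_pos":[0,0,0.4],"angular":[0,0,0]},
    {"delta_pos":[0,0,0.6],"angular":[0,0,0]},
    {"delta_pos":[0,0,0.8],"angular":[0,0,0]},
    {"delta_pos":[0,0,1.0],"angular":[0,0,0]}
  ]
}}

```text
t: 12.3
tool_pos: [0.4442, -0.3191, 0.1321]
eef_rot: [0.0, 0.982, 0.191, 0.0]
ft_force: [4.6, 3.1, -0.2]
opening: 0.0138
grip_force: 30.0
```

```bash
python3 - <<'E'
from h import *
s,p,q=cur();print(s["t"],p,s["ft_force"],s["wrist_torque"],q.inv().apply(s["ft_force"]))
E
```

```text
12.3 [ 0.4442 -0.3191  0.1321] [ 4.5755  3.1004 -0.1617] [ 0.7502 -0.8349 -0.0134] [ 5.4039 -1.1602  0.1616]
```

The wall pushes lightly (5 N) along tool +x, so I ease that way and go on gently.

>>> {"method": "apply_moves", "body": {
  "moves": [
    {"delta_pos":[0.06,-0.02,0],"angular":[0,0,0]},
    {"delta_pos":[0.06,-0.02,0.1],"angular":[0,0,0]},
    {"delta_pos":[0.06,-0.02,0.2],"angular":[0,0,0]},
    {"delta_pos":[0.06,-0.02,0.3],"angular":[0,0,0]},
    {"delta_pos":[0.06,-0.02,0.4],"angular":[0,0,0]}
  ]
}}

```text
t: 12.8
tool_pos: [0.4443, -0.3188, 0.128]
eef_rot: [0.0, 0.982, 0.191, -0.0]
ft_force: [1.7, 1.7, -2.7]
opening: 0.0136
grip_force: 30.0
```

```bash
python3 - <<'E'
from h import *
s,p,q=cur();print(s["t"],p,s["ft_force"],s["wrist_torque"],q.inv().apply(s["ft_force"]))
E
```

```text
12.8 [ 0.4443 -0.3188  0.128 ] [ 1.6918  1.7003 -2.697 ] [ 0.3743 -0.4219  0.024 ] [ 2.2075 -0.9438  2.6951]
```

>>> {"method": "apply_moves", "body": {
  "moves": [
    {"delta_pos":[0.03,0,0.05],"angular":[0,0,0]},
    {"delta_pos":[0.03,0,0.1],"angular":[0,0,0]},
    {"delta_pos":[0.03,0,0.15],"angular":[0,0,0]},
    {"delta_pos":[0.03,0,0.2],"angular":[0,0,0]},
    {"delta_pos":[0.03,0,0.25],"angular":[0,0,0]}
  ]
}}

```text
t: 13.3
tool_pos: [0.4445, -0.3188, 0.1255]
eef_rot: [0.0, 0.982, 0.191, -0.0]
ft_force: [0.1, -0.1, -3.2]
opening: 0.0135
grip_force: 30.0
```

```bash
python3 - <<'E'
from h import *
s,p,q=cur();print(s["t"],p,s["ft_force"],s["wrist_torque"],q.inv().apply(s["ft_force"]))
E
```

```text
13.3 [ 0.4445 -0.3188  0.1255] [ 0.148  -0.1135 -3.1794] [ 0.0056 -0.0528 -0.0052] [0.0976 0.1591 3.1794]
```

>>> {"method": "apply_moves", "body": {
  "moves": [
    {"delta_pos":[0,0,0.05],"angular":[0,0,0]},
    {"delta_pos":[0,0,0.1],"angular":[0,0,0]},
    {"delta_pos":[0,0,0.15],"angular":[0,0,0]},
    {"delta_pos":[0,0,0.2],"angular":[0,0,0]},
    {"delta_pos":[0,0,0.25],"angular":[0,0,0]}
  ]
}}

```text
t: 13.8
tool_pos: [0.4447, -0.3187, 0.1231]
eef_rot: [0.0, 0.982, 0.191, -0.0]
ft_force: [-0.4, -0.0, -3.4]
opening: 0.0139
grip_force: 30.0
```

>>> {"method": "apply_moves", "body": {
  "moves": [
    {"delta_pos":[0,0,0.05],"angular":[0,0,0]},
    {"delta_pos":[0,0,0.1],"angular":[0,0,0]},
    {"delta_pos":[0,0,0.15],"angular":[0,0,0]},
    {"delta_pos":[0,0,0.2],"angular":[0,0,0]},
    {"delta_pos":[0,0,0.2],"angular":[0,0,0]}
  ]
}}

```text
t: 14.3
tool_pos: [0.4447, -0.3186, 0.121]
eef_rot: [0.0, 0.982, 0.191, -0.0]
ft_force: [-0.2, 0.6, -4.2]
opening: 0.0134
grip_force: 30.0
```

```bash
python3 - <<'E'
from h import *
s,p,q=cur();print(s["t"],p,s["ft_force"],s["wrist_torque"],q.inv().apply(s["ft_force"]))
E
```

```text
14.3 [ 0.4447 -0.3186  0.121 ] [-0.2068  0.6417 -4.1672] [ 0.0356 -0.0116  0.0229] [ 0.0509 -0.6741  4.1669]
```

>>> {"method": "apply_moves", "body": {
  "moves": [
    {"delta_pos":[0,0,0.05],"angular":[0,0,0]},
    {"delta_pos":[0,0,0.1],"angular":[0,0,0]},
    {"delta_pos":[0,0,0.15],"angular":[0,0,0]},
    {"delta_pos":[0,0,0.2],"angular":[0,0,0]},
    {"delta_pos":[0,0,0.25],"angular":[0,0,0]}
  ]
}}

```text
t: 14.8
tool_pos: [0.4447, -0.3187, 0.1186]
eef_rot: [0.0, 0.982, 0.191, -0.0]
ft_force: [-0.9, 0.7, -2.9]
opening: 0.0139
grip_force: 30.0
```

>>> {"method": "apply_moves", "body": {
  "moves": [
    {"delta_pos":[0,0,0.05],"angular":[0,0,0]},
    {"delta_pos":[0,0,0.1],"angular":[0,0,0]},
    {"delta_pos":[0,0,0.15],"angular":[0,0,0]},
    {"delta_pos":[0,0,0.2],"angular":[0,0,0]},
    {"delta_pos":[0,0,0.2],"angular":[0,0,0]}
  ]
}}

```text
t: 15.3
tool_pos: [0.4447, -0.3187, 0.1165]
eef_rot: [0.0, 0.982, 0.191, -0.0]
ft_force: [0.3, 0.0, -4.5]
opening: 0.0138
grip_force: 30.0
```

```bash
python3 - <<'E'
from h import *
s,p,q=cur();print(s["t"],p,s["ft_force"],s["wrist_torque"],q.inv().apply(s["ft_force"]))
E
```

```text
15.3 [ 0.4447 -0.3187  0.1165] [ 0.3404  0.0337 -4.5115] [0.0199 0.0237 0.0272] [0.3306 0.094  4.5114]
```

Still free, so it is over the key. Feel for the floor.

>>> {"method": "apply_moves", "body": {
  "moves": [
    {"delta_pos":[0,0,0.04],"angular":[0,0,0]},
    {"delta_pos":[0,0,0.08],"angular":[0,0,0]},
    {"delta_pos":[0,0,0.12],"angular":[0,0,0]},
    {"delta_pos":[0,0,0.16],"angular":[0,0,0]},
    {"delta_pos":[0,0,0.2],"angular":[0,0,0]}
  ]
}}

```text
t: 15.8
tool_pos: [0.4447, -0.3187, 0.1146]
eef_rot: [0.0, 0.982, 0.191, -0.0]
ft_force: [-0.1, -0.1, -3.4]
opening: 0.0139
grip_force: 30.0
```

```bash
python3 - <<'E'
from look import *
s,p,q=cur();print(s["t"],p,s["ft_force"],s["wrist_torque"])
fl=lambda z,r=.032:circ(r,z)+[.446,-.3185,0]
look("c1",(380,205),0,(397,298),w=80,h=80,pts=[fl(.0705),fl(.0825)])
E
```

```text
15.8 [ 0.4447 -0.3187  0.1146] [-0.1443 -0.0778 -3.4127] [0.026  0.0356 0.075 ]
```

View pics/c1.png

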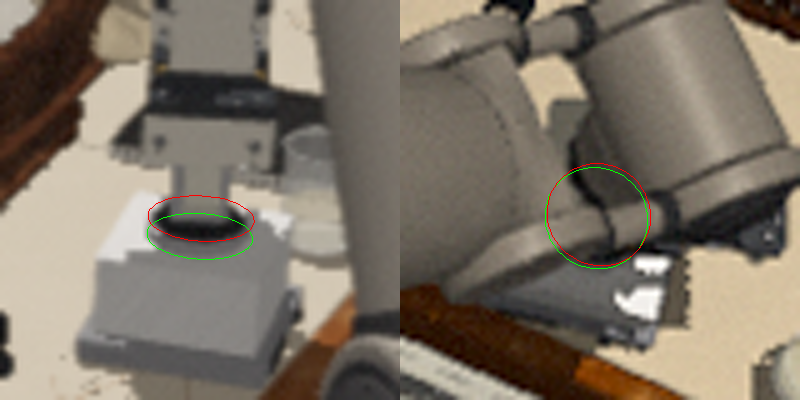

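The flange is close to the block (lower rim near (200,252) in the crop, home line at 258), so a few mm remain. Continue gently.

>>> {"method": "apply_moves", "body": {
  "moves": [
    {"delta_pos":[0,0,0.04],"angular":[0,0,0]},
    {"delta_pos":[0,0,0.08],"angular":[0,0,0]},
    {"delta_pos":[0,0,0.12],"angular":[0,0,0]},
    {"delta_pos":[0,0,0.16],"angular":[0,0,0]},
    {"delta_pos":[0,0,0.2],"angular":[0,0,0]}
  ]
}}

```text
t: 16.4
tool_pos: [0.4447, -0.3187, 0.1127]
eef_rot: [0.0, 0.982, 0.191, -0.0]
ft_force: [-1.2, -0.2, 0.0]
opening: 0.0141
grip_force: 30.0
```

```bash
python3 - <<'E'
from h import *
s,p,q=cur();print(s["t"],p,s["ft_force"],s["wrist_torque"])
E
```

```text
16.4 [ 0.4447 -0.3187  0.1127] [-1.2081 -0.202   0.0366] [0.0616 0.1651 0.0045]
```

>>> {"method": "apply_moves", "body": {
  "moves": [
    {"delta_pos":[0,0,0.02],"angular":[0,0,0]},
    {"delta_pos":[0,0,0.04],"angular":[0,0,0]},
    {"delta_pos":[0,0,0.06],"angular":[0,0,0]},
    {"delta_pos":[0,0,0.08],"angular":[0,0,0]},
    {"delta_pos":[0,0,0.08],"angular":[0,0,0]}
  ]
}}

```text
t: 16.9
tool_pos: [0.4448, -0.3188, 0.1126]
eef_rot: [0.001, 0.982, 0.191, -0.0]
ft_force: [-2.6, 0.5, 5.2]
opening: 0.0136
grip_force: 30.0
```

```bash
python3 - <<'E'
from h import *
s,p,q=cur();print(s["t"],p,s["ft_force"],s["wrist_torque"])
E
```

```text
16.9 [ 0.4448 -0.3188  0.1126] [-2.5993  0.4886  5.1672] [0.4042 0.4781 0.0227]
```

Contact is 9.3 mm below... the TCP at 0.1126 puts the bottom at about 0.019 m, i.e. the floor rather than the ribs (those would be 12 mm higher). I relax, release, back off and check.

>>> {"method": "apply_moves", "body": {
  "moves": [
    {"delta_pos":[0,0,-0.06],"angular":[0,0,0]},
    {"delta_pos":[0,0,-0.06],"angular":[0,0,0]},
    {"delta_pos":[0,0,-0.06],"angular":[0,0,0]},
    {"delta_pos":[0,0,-0.06],"angular":[0,0,0]},
    {"delta_pos":[0,0,-0.06],"angular":[0,0,0]}
  ],
  "fingers": 0.4
}}

```text
t: 17.4
tool_pos: [0.4447, -0.3187, 0.1123]
eef_rot: [0.0, 0.982, 0.191, -0.0]
ft_force: [-0.3, 0.1, -0.3]
opening: 0.0492
grip_force: 0.0
```

>>> {"method": "apply_moves", "body": {
  "moves": [
    {"delta_pos":[0,0,0],"angular":[0,0,0]},
    {"delta_pos":[0,0,0],"angular":[0,0,0]},
    {"delta_pos":[0,0,0],"angular":[0,0,0]},
    {"delta_pos":[0,0,0],"angular":[0,0,0]},
    {"delta_pos":[0,0,0],"angular":[0,0,0]}
  ]
}}

```text
t: 17.9
tool_pos: [0.4447, -0.3187, 0.1124]
eef_rot: [0.0, 0.982, 0.191, -0.0]
ft_force: [0.3, -1.1, 0.5]
opening: 0.0547
grip_force: 0.0
```

>>> {"method": "apply_moves", "body": {
  "moves": [
    {"delta_pos":[0,0,-2],"angular":[0,0,0]},
    {"delta_pos":[0,0,-4],"angular":[0,0,0]},
    {"delta_pos":[0,0,-7],"angular":[0,0,0]},
    {"delta_pos":[0,0,-10],"angular":[0,0,0]},
    {"delta_pos":[0,0,-13],"angular":[0,0,0]}
  ]
}}

```text
t: 18.4
tool_pos: [0.4446, -0.3184, 0.2436]
eef_rot: [0.0, 0.982, 0.191, -0.0]
ft_force: [0.5, 0.1, 0.1]
opening: 0.0548
grip_force: 0.0
```

```bash
python3 - <<'E'
from look import *
s,p,q=cur();print(s["t"],p,s["ft_force"],s["opening"])
c=np.array([.446,-.3185,0])
sq=lambda z:R.from_euler('z',-1.187).apply(np.array([[-.007,-.018,z],[.007,-.018,z],[.007,.018,z],[-.007,.018,z],[-.007,-.018,z]]))+c
look("d1",(380,200),0,(397,298),w=80,h=80,pts=[circ(.032,.071)+c,circ(.032,.083)+c,sq(.116)])
E
```

```text
18.4 [ 0.4446 -0.3184  0.2436] [0.4848 0.0684 0.0947] 0.054763935575226505
```

View pics/d1.png

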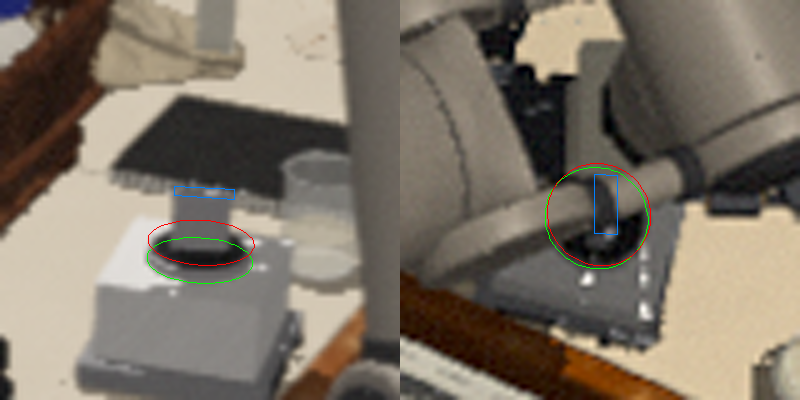

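The flange's lower rim (about (200,281)) and the tab's top (about (205,190)) match the home overlay. The vessel is upright and the gripper is clear above it.

```bash
python3 -c "
from workcell import robot
print(robot.finish_job())"
```

```text
the job is handed in; nothing more can be done
None
```

The job is handed in at about 18.5 s: the last image shows the vessel upright, its flange down at the block's top and the gripper clear, and it went over the key without any search turning because I set the angle from the ribs faintly visible in the well image; no verdict was returned.

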